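# Take the load off a tablet hardness tester and release its jaws

### The job

Put the tablet hardness tester back to rest for the next batch: turn its load knob anticlockwise all the way to its end stop, and only then pull the red-handled lever towards the tester's front until it meets its stop, and let it go back to rest. Leave the knob at its stop and do not disturb the bottles, cartons and other things on the bench.

Things in the scene. Friction and masses are not known exactly. Their poses are not given: they have to be found in the camera images.
- tester: Tablet hardness tester, bolted down: white base 240 x 300 x 30 mm; origin under its centre, x front (robot side) to back, y left, z up. A blue deck, sloping 20 deg down to the front, carries the load knob (left); back centre a white gauge column (x 67 to 117, y -60 to 30 mm, 165 high); low steel jaws in the middle (70 high); red-handled lever at the right.
- knob_grip (a point): On the load knob's axis, at tester (-40, 75, 112) mm, where to grip; turns with it. z: the axis, out of the deck, 20 deg from vertical towards the tester's front. x: along the grip bar to its red pointer end. Grey bar 72 long, 16 wide, 34 mm high on a black skirt 72 mm across; point is 11 mm below the bar's top, 23 above the skirt.
- knob (a joint): Load knob angle, rad: 0 is the anticlockwise end stop (load off: red pointer at the big red dot, towards the tester's back, bar along tester x); grows clockwise seen from above, to 4.7. Rubs with 0.15 N m, no spring, stays where left; hard stops.
- lever_grip (a point): On the axis of the lever's red handle: a level bar parallel to tester y, 20 mm thick, 75 mm long, sticking out to the right from the top of the steel lever arm. Point is 55 mm right of the arm, 38 mm from the bar's free end; moves with the lever; 173 mm above the bench at rest.
- lever_pivot (a point): On the lever's hinge axis (parallel to tester y), level with lever_grip along y, fixed, 60 mm above the bench. The handle's axis runs round it at 130 mm radius.
- lever (a joint): Lever angle, rad: 0 at rest (arm leans 30 deg from upright to the tester's back); grows as the handle is pulled to the tester's front, up to a hard stop at 0.95 (arm 24 deg to the front). A damped spring returns it to 0: about 4 N at the handle to start, 10 N at the stop, a few more when fast.
- bottle_white: White plastic pill bottle, 48 mm across, 90 mm tall, standing left of the tester; a loose bystander, origin at the centre of its underside.
- bottle_blue: White pill bottle with a blue cap, 44 mm across, 80 mm tall, standing behind the tester; a loose bystander, origin at the centre of its underside.
- bottle_amber: Amber jar with a black cap, 60 mm across, 110 mm tall; a loose bystander, origin at the centre of its underside.
- carton_red: White medicine carton with a red band, 75 x 50 x 100 mm, standing; a loose bystander, origin at the centre of its underside.
- carton_long: Brown carton 130 x 60 x 45 mm, lying; a loose bystander, origin at the centre of its underside.
- dish: Round steel dish 100 mm across, 22 mm high; a loose bystander, origin at the centre of its underside.
- spatula: Spatula 170 mm long, lying on the bench; a loose bystander, origin at the centre of its underside.

How it is judged (in metres and radians):
On the way, in this order (a step that is already met when the one before it is completed fails the run):
1. the load knob is at its anticlockwise end stop (within 0.05 rad) (value of joint knob below 0.05 rad), for 0.2 s.
2. the lever is pulled to its stop (at least 0.90 of 0.95 rad) with the knob still at its stop (value of joint lever above 0.9 rad and value of joint knob below 0.05 rad), for 0.1 s.
At the end, for the whole second after the job is handed in: The load knob rests within 0.05 rad of its anticlockwise end stop and the lever is back within 0.05 rad of its rest position, both still (value of joint each of knob, lever below 0.05 rad and velocity of joint knob between -0.05 and 0.05 rad/s and velocity of joint lever between -0.05 and 0.05 rad/s); the robot touches nothing.
It fails at once if the lever is pulled (more than 0.3 rad) while the load knob is more than 0.15 rad from its end stop (value of joint lever above 0.3 rad and value of joint knob above 0.15 rad).
It fails at once if a bystander is shifted by more than 30 mm or tipped over (distance of any of bottle_white, bottle_blue, bottle_amber, carton_red, carton_long, dish, spatula from where it was at the start of the episode above 0.03 m or angle between any of bottle_white, bottle_blue, bottle_amber, carton_red, carton_long, dish, spatula's own z axis and vertical above 0.5 rad).
It also fails if it takes over 72 s, if anything falls off the work surface, if the arm or the gripper's body presses on something with over 40 N, if the wrist force passes 120 N, or if a joint passes its speed limit or range.

### The arm

A 6-joint arm with a two-finger parallel gripper is mounted at the origin on the work surface. World frame = base frame: x ahead of the robot, y to its left, z up, the work surface at z = 0. Lengths are in mm, angles in rad, forces in N, time in s.
With the tool pointing down it reaches from about 350 to 850 mm from the base axis. Payload 8.1 kg.
Tool frame: the origin (TCP) lies between the finger pads; the fingertips stand 25 mm ahead of it and the grasp point (between the pads) lies 6 mm ahead of it (finger_overhang is the distance from the TCP to the fingertips, in mm); z points along the fingers, y is the line along which they close (so a half turn about z gives the same grasp; the last joint's range is limited). The gripper opens to 85 mm and grips with 20 to 120 N. Pads are 22 mm wide; open, the fingers measure 114 mm over their backs; the gripper's body (76 mm by 85 mm) begins 54 mm behind the grasp point. The pads swing forward as they close: fully open they stand 13 mm farther back than shut.
Start: joints at [1.131, 0.13, 1.488, -0, 1.523, -0.085], TCP at [208.421, 562.642, 256.292] pointing down, gripper open.
Joint ranges: [-2.96, 2.96], [-0.89, 2.26], [0.02, 2.5], [-1.34, 4.48], [0, 2.73], [-2.66, 2.66]. Speed limits (rad/s): [2.39, 2.39, 2.79, 3.14, 3.14, 3.14].

### API

Orientations are given as a rotation vector (axis times angle).
In Python, from cell import get_obs, get_image, sign_off, finger_overhang gives the robot as it stands. The module is installed in compiled form; this text tells all that it offers.
- The arm moves only by the tool arm_command, never from a script. Its argument "steps" is a list of rows, each an object of numbers: "tx", "ty", "tz": the shift along the world's x, y, z in units of 0.5 m (1.0 is 0.5 m); "yaw": the turn about the world's z in units of 45 degrees (1.0 is 45 degrees). A call has 1 to 12 rows; each row is the pose to reach, as a shift and turn from the pose commanded when the call began; what a row does not reach only later rows make up. A row lasts 1/8 s, in which the tool goes at most 62.5 mm and 10.7 degrees, less where a joint would pass 70% of its speed; a pose out of reach is approached as far as the arm can. A call with a number of a shift or a turn outside -1 to 1 is refused whole. A call with a gripper value outside its range is refused whole. "hand" is the opening, from -1 (shut) to 1 (fully open), set as the call begins (left out, the last holds). The fingers move at their own pace and stop on an object; "force" is the grip in N (left out, the last holds). Time passes only in rows, so rows that repeat a pose let the fingers close. It gives the time, the measured TCP pose, the force, the opening and the grip force at its end, in the units of the state.
- get_obs(): the state, without advancing time (a new reading comes with each control period).
- get_image(name): name is "scene" or "top" or "wrist"; returns a dict with "pixels" (384x512x3 uint8, blue, green, red), "depth" (384x512 float32, mm along the optical axis (not along the pixel's ray), 0 where there is no reading), "K" (3x3 intrinsics, pixels), "rvec" (rotation vector, rad) and "tvec" (3), from world to camera coordinates, as OpenCV has them. Camera axes: x right, y down, z forward; pixel columns grow to the right and rows downward; lengths in mm; the calibration is good to about 2 mm. A picture is of the moment at which its call begins.
- sign_off(): hands the job in; it is judged then, once.
The state is a dict: "time": time; "q": joint angles; "qd": joint speeds; "effort": joint torques, N m; "position": TCP position; "tcp_rot": TCP orientation; "wrist_force": force on the tool from outside, world axes, zero at the start; "torque": the same for the moment, N m; "finger_gap": finger opening in mm; "gripper_force": force on a finger pad.
Only numpy, scipy, OpenCV 4.12 (cv2) and the standard library are available. Lean on these libraries where they do the work, as an engineer would, in place of code of your own. Each camera call takes 0.05 s, during which the arm holds its last target. There are 200 camera calls.

## Working session

There is one attempt and no reset: what is moved stays moved. The work goes in short steps, Python scripts to look and compute and a tool call to move; the robot and the scene stay as the last step left them, time stands still between calls to the robot, and variables do not carry over. Pictures are saved under pics/ and viewed, at most 10 in all, crops included, and the job is handed in when it is done.

Besides the shell and the picture viewer there is one more tool, called after ">>>" as name(argument=value, ...) on one line, values as JSON. arm_command: Moves the arm, as the interface text tells. Shifts and turns lie within -1 to 1; 1 stands for 0.5 m of shift or 45 degrees of turn. Its arguments: {"type":"object","properties":{"steps":{"type":"array","items":{"type":"object","properties":{"tx":{"type":"number"},"ty":{"type":"number"},"tz":{"type":"number"},"yaw":{"type":"number"}}}},"hand":{"type":"number"},"force":{"type":"number"}},"required":["steps"]}

```bash
mkdir -p pics; cat > h.py <<'E'
import numpy as np,cv2
from cell import *
def grab(n):
    d=get_image(n); R=cv2.Rodrigues(np.array(d['rvec'],float))[0]
    z=d['depth']; K=np.array(d['K']); v,u=np.mgrid[:384,:512]
    c=np.stack([(u-K[0,2])/K[0,0]*z,(v-K[1,2])/K[1,1]*z,z],-1)
    return d['pixels'],(c-np.array(d['tvec']).ravel())@R, z>0
E
python3 - <<'E'
from h import *
for n in('top','scene'):
    p,w,m=grab(n); np.savez(n,p=p,w=w,m=m); cv2.imwrite(f'pics/{n}0.png',p)
o=get_obs();print(o['tcp_rot'],o['position'],o['finger_gap'])
E
```

```text
[-5.54275109e-01 -3.09185677e+00  2.55811791e-03] [208.22994112 562.22060506 255.33079027] 85.49308420664391
```

View pics/top0.png

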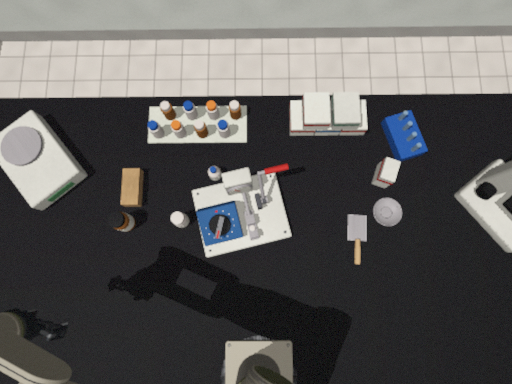

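View pics/scene0.png

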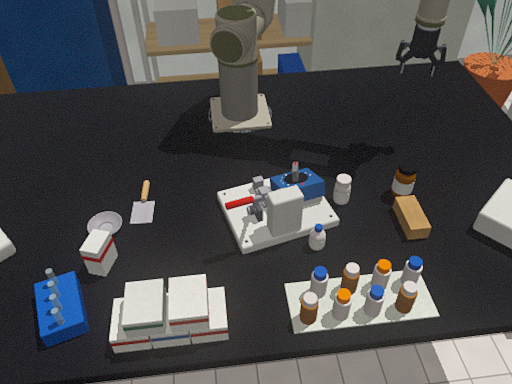

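Top view: the tester is centred near (241,215) px, with the knob at (220,227), the red lever handle at (277,169), the white bottle at (180,219) and the blue-capped bottle at (214,173). Next I measure them.

```bash
python3 - <<'E'
from h import *
d=np.load('top.npz');p,w,m=d['p'],d['w'],d['m']
cv2.imwrite('pics/crop.png',cv2.resize(p[150:265,165:305],None,fx=5,fy=5,interpolation=cv2.INTER_CUBIC))
P=p.astype(int);b,g,r=P[...,0],P[...,1],P[...,2]
z=w[...,2]
v,u=np.mgrid[:384,:512]
roi=(u>188)&(u<295)&(v>160)&(v<260)
base=roi&(z>22)&(z<38)
hull=cv2.minAreaRect(w[base][:,:2].astype(np.float32));print('base',base.sum(),hull,cv2.boxPoints(hull))
red=roi&(r>100)&(g<70)&(b<70)
n,l=cv2.connectedComponents(red.astype(np.uint8))
for i in range(1,n):
    k=l==i
    if k.sum()>2:print(i,k.sum(),u[k].mean(),v[k].mean(),w[k].mean(0).round(1),w[k].min(0).round(),w[k].max(0).round())
for s in('top','scene'):
  d=np.load(s+'.npz');q=d['w'];Q=d['p'].astype(int)
  k=(Q[...,2]>110)&(Q[...,1]<60)&(Q[...,0]<60)&(q[...,2]>150)&(q[...,2]<200)&(q[...,0]>300)&(q[...,0]<800)
  print(s,k.sum(),cv2.minAreaRect(q[k][:,:2].astype(np.float32)),np.median(q[k],0))
E
```

```text
base 3524 ((544.6165161132812, 58.12164306640625), (278.3951416015625, 299.7186584472656), 13.54919719696045) [[ 374.18387   171.19902 ]
 [ 444.402    -120.17821 ]
 [ 715.0492    -54.955734]
 [ 644.83105   236.4215  ]]
1 150 276.9866666666667 168.14666666666668 [649.5 -65.7 156.2] [ 628. -114.   -6.] [710. -27. 187.]
top 80 ((642.0972290039062, -63.310420989990234), (17.536880493164062, 71.8401870727539), 11.993297576904297) [643.18509593 -70.64285779 179.67072565]
scene 156 ((650.0526733398438, -57.797611236572266), (15.442328453063965, 71.6021728515625), 12.770657539367676) [649.73702299 -58.6778607  180.54938276]
```

View pics/crop.png

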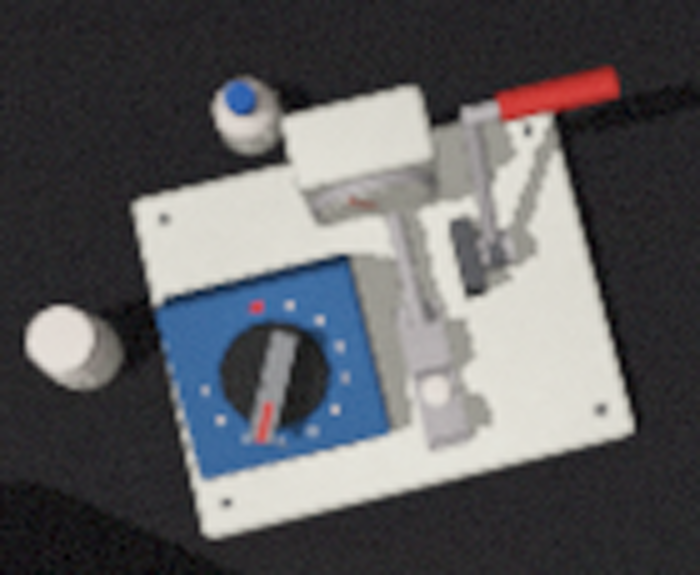

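The crop shows the pointer's red end towards the front: bar from (283,335) to (263,440), red dot at (257,307). That puts the knob at about 200° clockwise from its stop. Now I compute the tester pose.

```bash
python3 - <<'E'
from h import *
from scipy.optimize import least_squares
d=get_image('top');K=np.array(d['K']);R=cv2.Rodrigues(np.array(d['rvec'],float))[0];t=np.array(d['tvec']).ravel()
c=np.array([[135,203],[208,538],[634,432],[273,372],[257,307]],float)
px=(c+.5)/5-.5+[165,150]
L=20*np.pi/180;ax=np.array([-np.sin(L),0,np.cos(L)]);kg=np.array([-40,75,112.])
sk=kg-23*ax
T=np.array([[120,150,30],[-120,150,30],[-120,-150,30],sk,kg]) 
def tw(P,s):
    a=s[2];return P@np.array([[np.cos(a),np.sin(a),0],[-np.sin(a),np.cos(a),0],[0,0,1]])+[s[0],s[1],0]
pr=lambda P:cv2.projectPoints(P,np.array(d['rvec']),np.array(d['tvec']),K,None)[0][:,0]
f=lambda s:(pr(tw(T[:4],s))-px[:4]).ravel()
r=least_squares(f,[545,58,.22]);s=r.x;print(s,np.degrees(s[2]),r.fun.round(2))
np.save('pose',s)
print('kg',tw(kg[None],s))
p,w,m=d['pixels'],None,None
# bar points (crop px) -> plane of bar top
top=tw((kg+11*ax)[None],s)[0];n=tw(ax[None],[0,0,s[2]])[0]
o=-R.T@t
def hit(c):
    q=(np.array(c)+.5)/5-.5+[165,150];v=R.T@np.linalg.inv(K)@[*q,1];return o+v*(n@(top-o))/(n@v)
A,B=hit([283,335]),hit([264,438]);ex=tw(np.array([[np.cos(L),0,np.sin(L)]]),[0,0,s[2]])[0];ey=tw(np.array([[0,1.,0]]),[0,0,s[2]])[0]
v=B-A;print('len',np.linalg.norm(v),'mid-top',((A+B)/2-top).round(1),'knob deg cw',np.degrees(-np.arctan2(v@ey,v@ex))%360,'bar world yaw',np.degrees(np.arctan2(v[1],v[0])))
sc=np.load('scene.npz');q=sc['w'];Q=sc['p'].astype(int)
k=(Q[...,2]>110)&(Q[...,1]<60)&(Q[...,0]<60)&(q[...,2]>150)&(q[...,2]<200)&(q[...,0]>300)&(q[...,0]<800)
a=s[2];D=q[k]-[s[0],s[1],0];x=D@[np.cos(a),np.sin(a),0];y=D@[-np.sin(a),np.cos(a),0]
print('handle tester x',x.min(),x.max(),'y',y.min(),y.max(),'z',q[k][:,2].max())
# knob depth check in scene
ob=get_obs();print('tool y yaw',np.degrees(np.arctan2(*cv2.Rodrigues(ob['tcp_rot'])[0][:2,1][::-1])),ob['q'],ob['time'],cv2.Rodrigues(ob['tcp_rot'])[0].round(3).tolist())
E
```

```text
[5.27915001e+02 5.40145776e+01 2.35267726e-01] 13.479847727060093 [-0.75 -0.89 -0.58  0.15  0.78 -0.11  0.51  0.73]
kg [[471.53417175 117.62434147 112.        ]]
len 67.55592563353848 mid-top [0.9 0.4 0.3] knob deg cw 204.2194587711456 bar world yaw 167.89964559069153
handle tester x 84.54541938224638 100.09169185516878 y -172.95929091412233 -101.3676892937022 z 186.83297650994297
tool y yaw 69.67225104381062 [ 1.13059053e+00  1.31002986e-01  1.48899979e+00  2.01641033e-05
  1.52302111e+00 -8.54205200e-02] 0.15 [[-0.938, 0.347, -0.001], [0.347, 0.938, -0.001], [0.0, -0.001, -1.0]]
```

>>> arm_command(steps=[{"tx": 0.13,"ty": -0.22,"yaw": -0.95},{"tx": 0.13,"ty": -0.22,"yaw": -0.95},{"tx": 0.13,"ty": -0.22,"yaw": -0.95},{"tx": 0.13,"ty": -0.22,"yaw": -0.95},{"tx": 0.13,"ty": -0.22,"yaw": -0.95}], hand=0.0, force=20)

```text
validation failed for argument at $.st...
```

>>> arm_command(steps=[{"tx": 0.13,"ty": -0.22,"yaw": -0.95},{"tx": 0.13,"ty": -0.22,"yaw": -0.95},{"tx": 0.13,"ty": -0.22,"yaw": -0.95},{"tx": 0.13,"ty": -0.22,"yaw": -0.95},{"tx": 0.13,"ty": -0.22,"yaw": -0.95}])

```text
validation failed for argument at $.st...
```

>>> arm_command(steps=[{"tx": 0.13,"ty": -0.22,"yaw": -0.95},{"tx": 0.13,"ty": -0.22,"yaw": -0.95},{"tx": 0.13,"ty": -0.22,"yaw": -0.95},{"tx": 0.13,"ty": -0.22,"yaw": -0.95},{"tx": 0.13,"ty": -0.22,"yaw": -0.95}])

```text
validation failed for argument at $.st...
```

>>> arm_command(steps=[{"tx": 0.13,"ty": -0.22,"yaw": -0.95},{"tx": 0.13,"ty": -0.22,"yaw": -0.95},{"tx": 0.13,"ty": -0.22,"yaw": -0.95},{"tx": 0.13,"ty": -0.22,"yaw": -0.95},{"tx": 0.13,"ty": -0.22,"yaw": -0.95},{"tx": 0.13,"ty": -0.22,"yaw": -0.95}])

```text
validation failed for argument at $.st...
```

```bash
python3 - <<'E'
from h import *
o=get_obs();print(o['position'],np.degrees(np.arctan2(*cv2.Rodrigues(o['tcp_rot'])[0][:2,1][::-1])),o['q'],o['time'],o['finger_gap'])
p,w,m=grab('wrist');cv2.imwrite('pics/w1.png',p);np.savez('wr',p=p,w=w,m=m)
E
```

```text
[208.25481434 562.29301497 255.49236907] 69.67225104381062 [ 1.13059053e+00  1.31002986e-01  1.48899979e+00  2.01641033e-05
  1.52302111e+00 -8.54205200e-02] 0.15 85.23175526728103
```

View pics/w1.png

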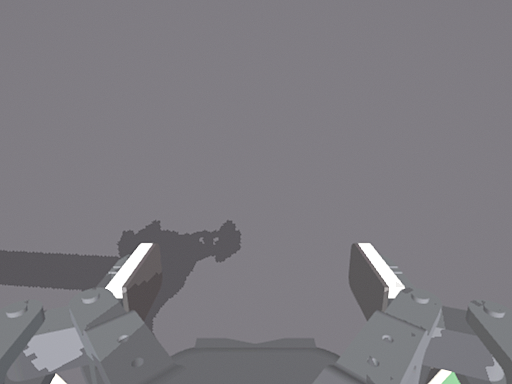

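The wrist picture shows only bare bench and the open fingers. All four moves were refused, probably because `tz` was missing, so the arm hasn't moved. I'll retry with every field filled in.

>>> arm_command(steps=[{"tx": 0.13,"ty": -0.22,"tz": 0.0,"yaw": -0.95},{"tx": 0.13,"ty": -0.22,"tz": 0.0,"yaw": -0.95},{"tx": 0.13,"ty": -0.22,"tz": 0.0,"yaw": -0.95},{"tx": 0.13,"ty": -0.22,"tz": 0.0,"yaw": -0.95},{"tx": 0.13,"ty": -0.22,"tz": 0.0,"yaw": -0.95}], hand=0.0, force=20)

```text
time: 0.82
position: [273.5, 452.4, 256.2]
tcp_rot: [-1.642, -2.678, 0.0]
wrist_force: [-0.7, 0.5, 0.4]
finger_gap: 43.0
gripper_force: 0.0
```

>>> arm_command(steps=[{"tx": 0.13,"ty": -0.22,"tz": 0.0,"yaw": -0.95},{"tx": 0.13,"ty": -0.22,"tz": 0.0,"yaw": -0.95},{"tx": 0.13,"ty": -0.22,"tz": 0.0,"yaw": -0.95},{"tx": 0.13,"ty": -0.22,"tz": 0.0,"yaw": -0.95},{"tx": 0.13,"ty": -0.22,"tz": 0.0,"yaw": -0.95}])

```text
time: 1.45
position: [338.4, 342.6, 256.3]
tcp_rot: [-2.501, -1.901, 0.0]
wrist_force: [-0.6, 0.5, 0.1]
finger_gap: 42.7
gripper_force: 0.0
```

>>> arm_command(steps=[{"tx": 0.13,"ty": -0.22,"tz": 0.0,"yaw": -0.95},{"tx": 0.13,"ty": -0.22,"tz": 0.0,"yaw": -0.95},{"tx": 0.13,"ty": -0.22,"tz": 0.0,"yaw": -0.95},{"tx": 0.13,"ty": -0.22,"tz": 0.0,"yaw": -0.95},{"tx": 0.13,"ty": -0.22,"tz": 0.0,"yaw": -0.95}])

```text
time: 2.08
position: [403.4, 232.8, 256.2]
tcp_rot: [3.021, 0.862, -0.0]
wrist_force: [-0.6, -0.5, 0.5]
finger_gap: 42.5
gripper_force: 0.0
```

>>> arm_command(steps=[{"tx": 0.13,"ty": -0.22,"tz": 0.0,"yaw": -0.95},{"tx": 0.13,"ty": -0.22,"tz": 0.0,"yaw": -0.95},{"tx": 0.13,"ty": -0.22,"tz": 0.0,"yaw": -0.95},{"tx": 0.13,"ty": -0.22,"tz": 0.0,"yaw": -0.95},{"tx": 0.13,"ty": -0.22,"tz": 0.0,"yaw": -0.95},{"tx": 0.13,"ty": -0.22,"tz": 0.0,"yaw": -0.95}])

```text
time: 2.82
position: [468.3, 123.1, 256.2]
tcp_rot: [3.128, -0.296, -0.0]
wrist_force: [0.5, 0.4, 0.3]
finger_gap: 42.5
gripper_force: 0.0
```

```bash
python3 - <<'E'
from h import *
o=get_obs();print(o['position'],np.degrees(np.arctan2(*cv2.Rodrigues(o['tcp_rot'])[0][:2,1][::-1])),o['q'],o['time'],o['finger_gap'])
p,w,m=grab('wrist');cv2.imwrite('pics/w2.png',p);np.savez('wr',p=p,w=w,m=m)
E
```

```text
[468.27789312 123.1268419  256.22936456] -100.81481645359368 [ 1.51168624e-01 -1.87539911e-01  1.80018569e+00  8.99217358e-06
  1.52907258e+00  1.91071873e+00] 2.825 42.47045396794044
```

View pics/w2.png

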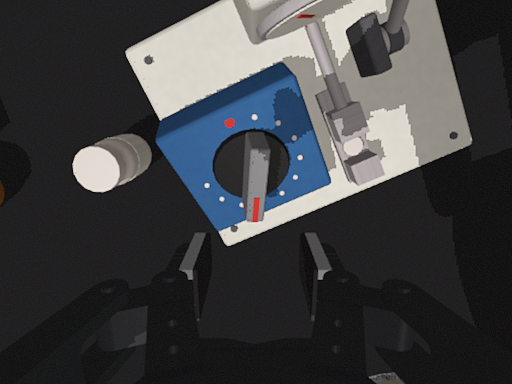

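The knob bar runs from (258,135) to (256,220), lying between the fingers. Refine its position by depth.

```bash
python3 - <<'E'
from h import *
d=np.load('wr.npz');p,w,m=d['p'].astype(int),d['w'],d['m'];s=np.load('pose.npy')
L=20*np.pi/180;a=s[2];ca,sa=np.cos(a),np.sin(a)
D=w-[s[0],s[1],0];T=np.stack([D@[ca,sa,0],D@[-sa,ca,0],D[...,2]],-1)-[-40,75,112.]
h=T@[-np.sin(L),0,np.cos(L)]; xk=T@[np.cos(L),0,np.sin(L)];yk=T[...,1]
k=m&(np.hypot(xk,yk)<60)&(h>3)&(h<22); k[230:]=False
n,l,st,_=cv2.connectedComponentsWithStats(k.astype(np.uint8));i=1+st[1:,4].argmax();k=l==i
print(k.sum(),'h med',np.median(h[k]))
R=cv2.minAreaRect(np.stack([xk[k],yk[k]],1).astype(np.float32));print('knobframe rect',R)
ctop=[np.cos(L)*R[0][0]-np.sin(L)*np.median(h[k]),R[0][1],112+np.sin(L)*R[0][0]+np.cos(L)*np.median(h[k])]
k2=k&(h>np.median(h[k])-3)
R=cv2.minAreaRect(w[k2][:,:2].astype(np.float32));print('world top rect',R,w[k2][:,2].mean())
print(np.cov(w[k2][:,:2].T)); e,V=np.linalg.eigh(np.cov(w[k2][:,:2].T));print('bar yaw',np.degrees(np.arctan2(V[1,1],V[0,1])))
E
```

```text
1542 h med 10.643550729199761
knobframe rect ((2.065061569213867, 5.310434341430664), (16.322471618652344, 72.5435562133789), 63.14002227783203)
world top rect ((468.8462219238281, 122.65412902832031), (15.972024917602539, 69.57686614990234), 75.0777816772461) 123.74534511207871
[[367.0878036  -92.83854334]
 [-92.83854334  45.50299308]]
bar yaw 164.99933123053168
```

>>> arm_command(steps=[{"tx": 0.006,"ty": 0.0,"tz": -0.1,"yaw": -0.09},{"tx": 0.006,"ty": 0.0,"tz": -0.18,"yaw": -0.09},{"tx": 0.006,"ty": 0.0,"tz": -0.22,"yaw": -0.09},{"tx": 0.006,"ty": 0.0,"tz": -0.245,"yaw": -0.09},{"tx": 0.006,"ty": 0.0,"tz": -0.258,"yaw": -0.09},{"tx": 0.006,"ty": 0.0,"tz": -0.258,"yaw": -0.09}])

```text
time: 3.62
position: [471.7, 122.8, 127.7]
tcp_rot: [-3.113, 0.419, -0.001]
wrist_force: [0.5, -0.7, -0.0]
finger_gap: 42.8
gripper_force: 0.0
```

>>> arm_command(steps=[{"tx": 0,"ty": 0,"tz": 0,"yaw": 0},{"tx": 0,"ty": 0,"tz": 0,"yaw": 0},{"tx": 0,"ty": 0,"tz": 0,"yaw": 0},{"tx": 0,"ty": 0,"tz": 0,"yaw": 0}], hand=-1, force=20)

```text
time: 4.12
position: [472.0, 122.2, 128.4]
tcp_rot: [3.113, -0.42, 0.002]
wrist_force: [-2.2, -3.8, 5.9]
finger_gap: 18.0
gripper_force: 19.6
```

>>> arm_command(steps=[{"tx": 0,"ty": 0,"tz": 0,"yaw": 0.17},{"tx": 0,"ty": 0,"tz": 0,"yaw": 0.33},{"tx": 0,"ty": 0,"tz": 0,"yaw": 0.5},{"tx": 0,"ty": 0,"tz": 0,"yaw": 0.67},{"tx": 0,"ty": 0,"tz": 0,"yaw": 0.83},{"tx": 0,"ty": 0,"tz": 0,"yaw": 1.0}])

```text
time: 4.88
position: [471.9, 122.2, 128.2]
tcp_rot: [3.035, 0.809, 0.001]
wrist_force: [-7.2, -2.2, 11.7]
finger_gap: 15.7
gripper_force: 51.9
```

```bash
python3 - <<'E'
from h import *
o=get_obs();print(o['position'],o['wrist_force'],o['torque'],o['q'],o['finger_gap'])
p,w,m=grab('wrist');cv2.imwrite('pics/w3.png',p)
E
```

```text
[471.93350981 122.16031942 128.20071396] [-7.20611519 -2.23202101 11.72793472] [-1.34794787  0.69296881 -0.50483868] [ 1.48795942e-01 -7.55035497e-02  1.93800585e+00 -1.08339952e-03
  1.27801771e+00  1.19911111e+00] 15.69030588302359
```

View pics/w3.png

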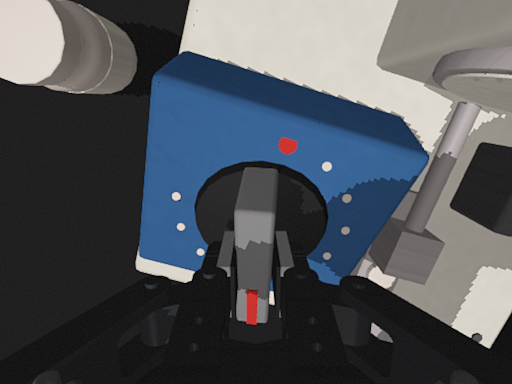

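The bar sits between the pads and has turned about 45° with the tool; the dot is at (288,146). Continuing.

>>> arm_command(steps=[{"tx": 0,"ty": 0,"tz": 0,"yaw": 0.17},{"tx": 0,"ty": 0,"tz": 0,"yaw": 0.33},{"tx": 0,"ty": 0,"tz": 0,"yaw": 0.5},{"tx": 0,"ty": 0,"tz": 0,"yaw": 0.67},{"tx": 0,"ty": 0,"tz": 0,"yaw": 0.83},{"tx": 0,"ty": 0,"tz": 0,"yaw": 1.0}])

```text
time: 5.68
position: [472.1, 123.2, 129.2]
tcp_rot: [2.495, 1.909, 0.003]
wrist_force: [-10.2, 0.2, 14.8]
finger_gap: 15.5
gripper_force: 129.8
```

>>> arm_command(steps=[{"tx": 0,"ty": 0,"tz": 0,"yaw": 0.0},{"tx": 0,"ty": 0,"tz": 0,"yaw": 0.17},{"tx": 0,"ty": 0,"tz": 0,"yaw": 0.33},{"tx": 0,"ty": 0,"tz": 0,"yaw": 0.5},{"tx": 0,"ty": 0,"tz": 0,"yaw": 0.67},{"tx": 0,"ty": 0,"tz": 0,"yaw": 0.83},{"tx": 0,"ty": 0,"tz": 0,"yaw": 1.0}], hand=-0.55)

```text
time: 6.55
position: [471.4, 123.1, 129.3]
tcp_rot: [-1.574, -2.719, -0.001]
wrist_force: [-12.8, -0.5, 16.9]
finger_gap: 19.5
gripper_force: 48.0
```

>>> arm_command(steps=[{"tx": 0,"ty": 0,"tz": 0,"yaw": 0.17},{"tx": 0,"ty": 0,"tz": 0,"yaw": 0.33},{"tx": 0,"ty": 0,"tz": 0,"yaw": 0.5},{"tx": 0,"ty": 0,"tz": 0,"yaw": 0.67},{"tx": 0,"ty": 0,"tz": 0,"yaw": 0.83},{"tx": 0,"ty": 0,"tz": 0,"yaw": 1.0}])

```text
time: 7.3
position: [471.2, 122.2, 128.2]
tcp_rot: [-0.414, -3.114, 0.001]
wrist_force: [-4.6, -4.6, 5.4]
finger_gap: 19.4
gripper_force: 8.1
```

>>> arm_command(steps=[{"tx": 0,"ty": 0,"tz": 0,"yaw": 0},{"tx": 0,"ty": 0,"tz": 0,"yaw": 0},{"tx": 0,"ty": 0,"tz": 0,"yaw": 0.15},{"tx": 0,"ty": 0,"tz": 0,"yaw": 0.3},{"tx": 0,"ty": 0,"tz": 0,"yaw": 0.42},{"tx": 0,"ty": 0,"tz": 0,"yaw": 0.5},{"tx": 0,"ty": 0,"tz": 0,"yaw": 0.56},{"tx": 0,"ty": 0,"tz": 0,"yaw": 0.6},{"tx": 0,"ty": 0,"tz": 0,"yaw": 0.64},{"tx": 0,"ty": 0,"tz": 0,"yaw": 0.64}], hand=-1)

```text
time: 8.55
position: [471.7, 122.1, 128.1]
tcp_rot: [-0.367, 3.12, -0.001]
wrist_force: [-4.9, -4.0, 6.3]
finger_gap: 15.6
gripper_force: 19.5
```

```bash
python3 - <<'E'
from h import *
o=get_obs();print(o['wrist_force'],o['torque'],o['finger_gap'],np.degrees(np.arctan2(*cv2.Rodrigues(o['tcp_rot'])[0][:2,1][::-1])))
p,w,m=grab('wrist');cv2.imwrite('pics/w4.png',p)
E
```

```text
[-4.89594586 -3.95701309  6.29452628] [-0.62021165  0.43896058 -0.11292028] 15.603720132307346 103.43523352284589
```

View pics/w4.png

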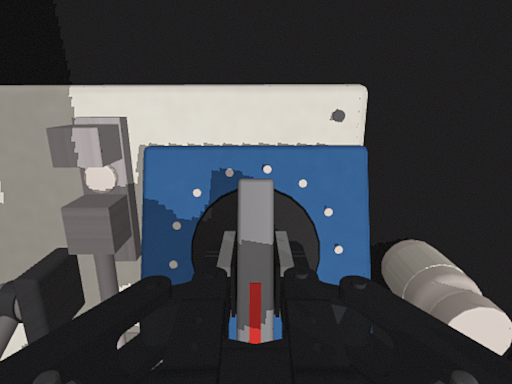

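The bar is now aligned with the tester and its pointer end faces the back (255,310). I'll press on until the torque shows the stop.

>>> arm_command(steps=[{"tx": 0,"ty": 0,"tz": 0,"yaw": 0.04},{"tx": 0,"ty": 0,"tz": 0,"yaw": 0.08},{"tx": 0,"ty": 0,"tz": 0,"yaw": 0.1},{"tx": 0,"ty": 0,"tz": 0,"yaw": 0.1}])

```text
time: 9.1
position: [471.9, 122.1, 128.1]
tcp_rot: [-0.487, 3.103, -0.001]
wrist_force: [-2.5, -4.5, 5.7]
finger_gap: 15.7
gripper_force: 47.5
```

```bash
cat > s.py <<'E'
from h import *
o=get_obs();print(o['position'],o['wrist_force'],o['torque'],o['finger_gap'],o['gripper_force'],np.degrees(np.arctan2(*cv2.Rodrigues(o['tcp_rot'])[0][:2,1][::-1])))
E
python3 s.py
```

```text
[471.91561762 122.13933018 128.13884744] [-2.53001793 -4.48252565  5.73725646] [-0.65376033  0.35534936 -1.15730813] 15.66193226269377 47.526325453072786 107.85062496998535
```

Torque has risen to 1.16 N m, well above the 0.15 N m of rubbing, so the knob is at its stop. Release and lift.

>>> arm_command(steps=[{"tx": 0,"ty": 0,"tz": 0,"yaw": 0},{"tx": 0,"ty": 0,"tz": 0,"yaw": 0},{"tx": 0,"ty": 0,"tz": 0,"yaw": 0},{"tx": 0,"ty": 0,"tz": 0.08,"yaw": 0},{"tx": 0,"ty": 0,"tz": 0.18,"yaw": 0},{"tx": 0,"ty": 0,"tz": 0.28,"yaw": 0},{"tx": 0,"ty": 0,"tz": 0.28,"yaw": 0}], hand=0)

```text
time: 9.98
position: [473.9, 123.2, 272.6]
tcp_rot: [-0.488, 3.094, 0.0]
wrist_force: [0.5, 0.4, -0.3]
finger_gap: 42.7
gripper_force: 0.0
```

```bash
python3 s.py; python3 - <<'E'
from h import *
s=np.load('pose.npy');L=20*np.pi/180
# refined knob-based offset (wrist): shift origin so knob top matches
for n in('wrist','scene','top'):
  p,w,m=grab(n);np.savez(n+'2',p=p,w=w,m=m)
  a=s[2];D=w-[s[0],s[1],0];T=np.stack([D@[np.cos(a),np.sin(a),0],D@[-np.sin(a),np.cos(a),0],D[...,2]],-1)
  if n!='scene':
    t=T-[-40,75,112.];h=t@[-np.sin(L),0,np.cos(L)];xk=t@[np.cos(L),0,np.sin(L)];yk=t[...,1]
    k=(m&(np.hypot(xk,yk)<52)&(h>5)&(h<16)).astype(np.uint8)
    nn,l,st,_=cv2.connectedComponentsWithStats(k)
    if nn>1:
      k=l==1+st[1:,4].argmax();X=np.stack([xk[k],yk[k]]);e,V=np.linalg.eigh(np.cov(X));R=cv2.minAreaRect(X.T.astype(np.float32))
      P=p[k].astype(int);rd=(P[:,2]>90)&(P[:,1]<60)
      print(n,k.sum(),R,'bar deg',np.degrees(np.arctan(V[1,1]/V[0,1])),'red mean',X[:,rd].mean(1))
  P=p.astype(int);k=m&(P[...,2]>90)&(P[...,1]<60)&(P[...,0]<60)&(T[...,2]>150)&(T[...,2]<200)&(T[...,1]<-60)&(T[...,1]>-220)&(np.abs(T[...,0]-90)<60)
  if k.sum()>10: print(n,'handle',k.sum(),T[k].min(0),T[k].max(0),w[k].mean(0))
cv2.imwrite('pics/w5.png',np.load('wrist2.npz')['p'])
E
```

```text
[473.87883397 123.18881002 272.63353694] [ 0.50389077  0.44143143 -0.29552206] [0.01593787 0.00418501 0.00914453] 42.72552218196275 0.0 107.94218011334641
wrist 1513 ((2.324115753173828, 4.664727210998535), (72.60953521728516, 15.992380142211914), 0.1335715651512146) bar deg 0.16940640000572532 red mean [23.67250577  5.08783123]
wrist handle 595 [  76.28914242 -119.5544106   165.73031326] [ 92.11948037 -97.21079083 183.93114609] [631.86175832 -29.13725019 177.60482949]
scene handle 181 [  82.02815351 -172.52170718  166.6079926 ] [ 100.11030921 -100.68395298  187.12402964] [650.3230971  -58.98348828 179.28123178]
top handle 79 [  73.53426694 -176.33712453  173.24851341] [  92.71811487 -105.46819676  184.29777681] [642.82555117 -68.36665349 179.41292789]
```

View pics/w5.png

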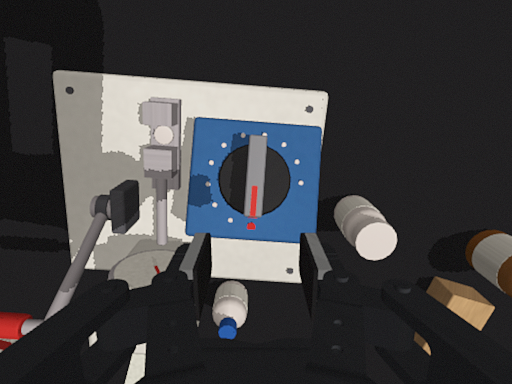

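The pointer faces the red dot, with the bar within 0.2° of the stop direction. Now to the lever: I move over the handle with the fingers along tester x.

>>> arm_command(steps=[{"tx": 0.06,"ty": -0.06,"tz": 0,"yaw": -0.23},{"tx": 0.1,"ty": -0.12,"tz": 0,"yaw": -0.46},{"tx": 0.15,"ty": -0.18,"tz": 0,"yaw": -0.7},{"tx": 0.2,"ty": -0.24,"tz": 0,"yaw": -0.9},{"tx": 0.25,"ty": -0.3,"tz": 0,"yaw": -1.0},{"tx": 0.3,"ty": -0.34,"tz": 0,"yaw": -1.0},{"tx": 0.339,"ty": -0.363,"tz": 0,"yaw": -1.0}], hand=0.4)

```text
time: 11.0
position: [640.7, -60.0, 264.4]
tcp_rot: [-0.736, -3.05, 0.001]
wrist_force: [0.5, 0.5, 0.1]
finger_gap: 59.6
gripper_force: 0.0
```

>>> arm_command(steps=[{"tx": 0,"ty": 0,"tz": 0,"yaw": -0.23},{"tx": 0,"ty": 0,"tz": 0,"yaw": -0.46},{"tx": 0,"ty": 0,"tz": 0,"yaw": -0.7},{"tx": 0,"ty": 0,"tz": 0,"yaw": -0.9},{"tx": 0,"ty": 0,"tz": 0,"yaw": -1.0},{"tx": 0,"ty": 0,"tz": 0,"yaw": -1.0}])

```text
time: 11.75
position: [640.1, -58.7, 265.0]
tcp_rot: [-1.846, -2.538, 0.002]
wrist_force: [0.6, -1.0, -0.8]
finger_gap: 60.0
gripper_force: 0.0
```

>>> arm_command(steps=[{"tx": 0,"ty": 0,"tz": 0,"yaw": -0.1},{"tx": 0,"ty": 0,"tz": 0,"yaw": -0.1},{"tx": 0,"ty": 0,"tz": 0,"yaw": -0.1}])

```text
time: 12.12
position: [640.7, -58.8, 266.6]
tcp_rot: [-1.943, -2.468, 0.001]
wrist_force: [-0.1, 0.7, -0.4]
finger_gap: 59.7
gripper_force: 0.0
```

```bash
python3 s.py; python3 - <<'E'
from h import *
p,w,m=grab('wrist');cv2.imwrite('pics/w6.png',p);P=p.astype(int)
k=m&(P[...,2]>90)&(P[...,1]<60)&(P[...,0]<60)&(w[...,2]>150)&(w[...,2]<200)
print(k.sum(),cv2.minAreaRect(w[k][:,:2].astype(np.float32)),w[k][:,2].max())
E
```

```text
[640.67149335 -58.80924989 266.64115373] [-0.08755784  0.72580091 -0.4189338 ] [-0.04903063  0.00485562 -0.01961155] 59.69043634468175 0.0 13.5673243557187
2903 ((643.9942016601562, -57.00435256958008), (19.639467239379883, 74.68013763427734), 13.266715049743652) 184.11918680028091
```

View pics/w6.png

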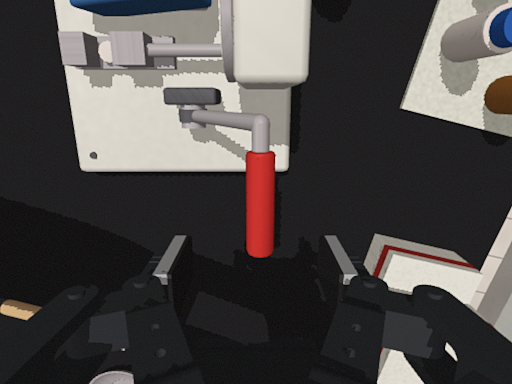

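The handle (260,205) lies between the fingers, with its centre at world (644, -57). Descend.

>>> arm_command(steps=[{"tx": 0.004,"ty": 0.002,"tz": -0.06,"yaw": 0},{"tx": 0.004,"ty": 0.002,"tz": -0.12,"yaw": 0},{"tx": 0.004,"ty": 0.002,"tz": -0.16,"yaw": 0},{"tx": 0.004,"ty": 0.002,"tz": -0.176,"yaw": 0},{"tx": 0.004,"ty": 0.002,"tz": -0.176,"yaw": 0},{"tx": 0.004,"ty": 0.002,"tz": -0.176,"yaw": 0}])

```text
time: 12.92
position: [643.7, -58.0, 180.9]
tcp_rot: [1.945, 2.464, 0.002]
wrist_force: [-0.7, 0.2, 0.2]
finger_gap: 59.2
gripper_force: 0.0
```

>>> arm_command(steps=[{"tx": -0.025,"ty": -0.006,"tz": 0,"yaw": 0},{"tx": -0.05,"ty": -0.012,"tz": 0,"yaw": 0},{"tx": -0.075,"ty": -0.018,"tz": 0,"yaw": 0},{"tx": -0.1,"ty": -0.024,"tz": 0,"yaw": 0},{"tx": -0.125,"ty": -0.03,"tz": 0,"yaw": 0},{"tx": -0.15,"ty": -0.036,"tz": 0,"yaw": 0},{"tx": -0.175,"ty": -0.042,"tz": 0,"yaw": 0},{"tx": -0.2,"ty": -0.048,"tz": 0,"yaw": 0},{"tx": -0.225,"ty": -0.054,"tz": 0,"yaw": 0},{"tx": -0.245,"ty": -0.059,"tz": 0,"yaw": 0},{"tx": -0.253,"ty": -0.061,"tz": 0,"yaw": 0},{"tx": -0.253,"ty": -0.061,"tz": 0,"yaw": 0}])

```text
time: 14.42
position: [518.1, -88.4, 180.5]
tcp_rot: [1.944, 2.462, 0.005]
wrist_force: [11.5, 1.4, -7.1]
finger_gap: 59.9
gripper_force: 5.7
```

```bash
python3 s.py
```

```text
[518.09318537 -88.44996325 180.492109  ] [11.49962621  1.3543444  -7.08506544] [ 0.05635707 -1.42927823 -0.0873496 ] 59.885678123554904 5.6822651624679565 13.414299789074672
```

>>> arm_command(steps=[{"tx": -0.006,"ty": -0.0014,"tz": 0,"yaw": 0},{"tx": -0.012,"ty": -0.0028,"tz": 0,"yaw": 0},{"tx": -0.012,"ty": -0.0028,"tz": 0,"yaw": 0}])

```text
time: 14.8
position: [512.2, -89.5, 180.2]
tcp_rot: [1.944, 2.463, 0.006]
wrist_force: [13.1, 1.5, -8.4]
finger_gap: 59.3
gripper_force: 6.4
```

>>> arm_command(steps=[{"tx": -0.006,"ty": -0.0014,"tz": 0,"yaw": 0},{"tx": -0.012,"ty": -0.0028,"tz": 0,"yaw": 0},{"tx": -0.012,"ty": -0.0028,"tz": 0,"yaw": 0}])

```text
time: 15.18
position: [508.0, -90.3, 180.0]
tcp_rot: [1.942, 2.461, 0.011]
wrist_force: [26.5, 4.5, -17.3]
finger_gap: 59.6
gripper_force: 13.1
```

>>> arm_command(steps=[{"tx": -0.008,"ty": -0.002,"tz": 0,"yaw": 0},{"tx": -0.008,"ty": -0.002,"tz": 0,"yaw": 0},{"tx": -0.008,"ty": -0.002,"tz": 0,"yaw": 0}])

```text
time: 15.55
position: [507.0, -90.5, 179.9]
tcp_rot: [1.938, 2.458, 0.019]
wrist_force: [49.0, 7.1, -31.8]
finger_gap: 59.6
gripper_force: 24.2
```

```bash
python3 - <<'E'
from h import *
p,w,m=grab('scene');P=p.astype(int)
k=m&(P[...,2]>90)&(P[...,1]<60)&(P[...,0]<60)&(w[...,2]>150)&(w[...,2]<210)&(w[...,0]>400)&(w[...,0]<700)
print(k.sum(),cv2.minAreaRect(w[k][:,:2].astype(np.float32)),w[k].mean(0),get_obs()['wrist_force'])
E
```

```text
105 ((530.0206909179688, -85.9034423828125), (19.491708755493164, 72.48948669433594), 13.742183685302734) [534.21516961 -91.83330283 184.37091822] [ 48.28334535   7.41792264 -31.96498823]
```

The force has risen to 49 N and the handle has travelled about 120 mm, so the lever is at its stop. Now I guide it back.

>>> arm_command(steps=[{"tx": 0.01,"ty": 0.0025,"tz": 0,"yaw": 0},{"tx": 0.03,"ty": 0.007,"tz": 0,"yaw": 0},{"tx": 0.055,"ty": 0.013,"tz": 0,"yaw": 0},{"tx": 0.08,"ty": 0.019,"tz": 0,"yaw": 0},{"tx": 0.105,"ty": 0.025,"tz": 0,"yaw": 0},{"tx": 0.13,"ty": 0.031,"tz": 0,"yaw": 0},{"tx": 0.155,"ty": 0.037,"tz": 0,"yaw": 0},{"tx": 0.18,"ty": 0.043,"tz": 0,"yaw": 0},{"tx": 0.205,"ty": 0.049,"tz": 0,"yaw": 0},{"tx": 0.23,"ty": 0.055,"tz": 0,"yaw": 0},{"tx": 0.26,"ty": 0.0625,"tz": 0,"yaw": 0},{"tx": 0.285,"ty": 0.0685,"tz": 0,"yaw": 0}])

```text
time: 17.1
position: [643.5, -57.7, 179.1]
tcp_rot: [-1.946, -2.465, 0.001]
wrist_force: [0.5, 0.3, -0.2]
finger_gap: 60.0
gripper_force: 0.0
```

>>> arm_command(steps=[{"tx": 0,"ty": 0,"tz": 0,"yaw": 0},{"tx": 0,"ty": 0,"tz": 0,"yaw": 0},{"tx": 0,"ty": 0,"tz": 0.05,"yaw": 0},{"tx": 0,"ty": 0,"tz": 0.12,"yaw": 0},{"tx": 0,"ty": 0,"tz": 0.18,"yaw": 0},{"tx": 0,"ty": 0,"tz": 0.18,"yaw": 0},{"tx": 0,"ty": 0,"tz": 0.18,"yaw": 0},{"tx": 0,"ty": 0,"tz": 0.18,"yaw": 0}])

```text
time: 18.1
position: [642.1, -57.9, 267.5]
tcp_rot: [-1.945, -2.464, 0.002]
wrist_force: [-0.3, -0.2, -0.4]
finger_gap: 59.9
gripper_force: 0.0
```

```bash
python3 s.py; python3 - <<'E'
from h import *
for n in('scene','wrist'):
  p,w,m=grab(n);P=p.astype(int)
  k=m&(P[...,2]>90)&(P[...,1]<60)&(P[...,0]<60)&(w[...,2]>150)&(w[...,2]<210)&(w[...,0]>400)&(w[...,0]<700)
  print(n,k.sum(),cv2.minAreaRect(w[k][:,:2].astype(np.float32)),w[k][:,2].max())
E
```

```text
[642.05000331 -57.86825025 267.49002234] [-0.29759778 -0.19064423 -0.44086967] [-0.03879526  0.00264735  0.00735305] 59.90712657729658 0.0 13.41424728391663
scene 167 ((648.5557250976562, -57.56547546386719), (15.529705047607422, 71.97651672363281), 11.288797378540039) 187.10511530830513
wrist 2850 ((643.7782592773438, -57.0484619140625), (19.63131332397461, 74.25072479248047), 13.567509651184082) 184.16654666392736
```

The lever is back at rest: the handle is at (643.8, -57.0), against (644.0, -57.0) before the pull, and the gripper is clear. Handing in.

```bash
python3 -c "
from cell import *
print(sign_off())"
```

```text
the job is handed in; nothing more can be done
None
```

The knob is at its anticlockwise stop, the lever was then pulled to its stop and has returned to rest, the gripper is clear of everything, and the job is handed in; no verdict came back, and I did not measure the bystanders again at the end.

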